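Take the depth of a nursery pot with a rod depth gauge

ROBOT

A 6-joint arm with a two-finger parallel gripper is mounted at the origin on the work surface. World frame = base frame: x ahead of the robot, y to its left, z up, the work surface at z = 0. Lengths are in mm, angles in rad, forces in N, time in s.
With the tool pointing down it reaches from about 350 to 875 mm from the base axis. Payload 4.2 kg.
Tool frame: the origin (TCP) lies between the finger pads; the fingertips stand 17 mm ahead of it and the grasp point (between the pads) lies 2 mm behind it (nose_length is the distance from the TCP to the fingertips, in mm); z points along the fingers, y is the direction in which the jaws open and shut (so a half turn about z gives the same grasp; the last joint's range is limited). The gripper opens to 85 mm and grips with 20 to 120 N. Pads are 22 mm wide; open, the fingers measure 114 mm over their backs; the gripper's body (76 mm by 85 mm) begins 54 mm behind the grasp point. The pads swing forward as they close: fully open they stand 13 mm farther back than shut.
Start: joints at [1.565, 0.385, 0.008, 0, -1.194, -0.259], TCP at [163.541, 603.203, 248.312] pointing down, gripper open.
Joint ranges: [-3.14, 3.14], [-1.21, 2.06], [-1.07, 1.41], [-3.16, 2.05], [-2.99, -0.16], [-3.1, 3.1]. Speed limits (rad/s): [2.79, 2.79, 3.14, 3.14, 3.14, 3.14].

INTERFACE

Orientations are given as a unit quaternion [x, y, z, w].
In Python, from bench import * gives the robot as it stands.
- The arm moves only by the tool jog_arm, never from a script. Its argument "increments" is a list of rows, each a list of 4 numbers: the shift along the tool's x, y, z in m, then the turn about the tool's z in degrees. A call has 1 to 10 rows; each row is the pose to reach, as a shift and turn from the pose measured when the call began, along the tool's axes at that moment; what a row does not reach only later rows make up. A row lasts 1/8 s, in which the tool goes at most 62.5 mm and 10.7 degrees, less where a joint would pass 70% of its speed; a pose out of reach is approached as far as the arm can. A call with a gripper value outside its range is refused whole. "hand" is the gripper's target within -1 to 1 (fully open at 1, half-way at 0, shut at -1), set as the call begins (left out, the last holds). The fingers move at their own pace and stop on an object; the grip force is fixed at half the most. Time passes only in rows, so rows that repeat a pose let the fingers close. It gives the time, the measured TCP pose, the force and the opening at its end, in the units of the state.
- read_state(): the state, without advancing time (a new reading comes with each control period).
- get_image(name): name is "side" or "top"; returns the picture (384x512x3 uint8, red, green, blue); there is no depth.
- calibration(name): a dict with "fx", "fy", "cx", "cy" (pixels), "D" ([k1, k2, p1, p2, k3] as OpenCV has them; the pictures are not rectified), "position" and "rotation" of the camera in the world. Camera axes: x right, y up, looking along -z (the intrinsics and any distortion apply to the point x, -y, -z); pixel columns grow to the right and rows downward; lengths in mm; the calibration is good to about 2 mm. A picture is of the moment at which its call begins. calibration takes no time and is no camera call.
- job_done(): hands the job in, once; it reports no verdict.
The state is a dict: "clock": time; "joints": joint angles; "joint_vel": joint speeds; "joint_efforts": joint torques, N m; "position": TCP position; "ee_rot": TCP orientation; "contact_force": force on the tool from outside, world axes, zero at the start; "wrist_torque": the same for the moment, N m; "gripper_width": finger opening in mm.
Only numpy, scipy, OpenCV 4.12 (cv2) and the standard library are available. Lean on these libraries where they do the work, as an engineer would, in place of code of your own. Each camera call takes 0.05 s, during which the arm holds its last target.

TASK

Measure how deep the black square pot is down to its white drainage grid: take the depth gauge off its stand by the blue handle, lay its beam square across the middle of the pot's rim, and run the rod down until its foot touches the grid. With the foot still on the grid push the orange clamp lever fully down to lock the rod, then lift the gauge out by the handle and put it back on its stand, beam in both forks, still locked at that depth so that it can be read. Leave the pot standing where it is and don't disturb the clay pot or the glass jar.

Things in the scene. Friction and masses are not known exactly. Their poses are not given: they have to be found in the camera images.
- gauge: Rod depth gauge, about 0.43 kg. Aluminium beam 170 x 24 x 14 mm (x, y, z); origin at the centre of the beam's underside, x along the beam towards the lever, z up in use. Grey clamp block on the beam, up to 50 mm above the underside (x -16 to +14 mm, lever cheeks out to 29 mm, 24 mm wide). The 8 mm steel rod slides up and down through beam and block at x = y = 0.
- rod (a joint): Rod's run-out, 0 to 0.095 m, larger is deeper; the foot is 10 mm + this below the beam's underside. Starts 0.01 to 0.05. Unlocked it slides with 1.6 N drag and stays where left. Lifted by the handle, the heavier beam sinks along the rod to the stop (0) and the gauge hangs so; once the beam is set down, pushing the handle runs the rod down through it. Locked, it holds 15 N.
- rod_tip (a point): Centre of the underside of the rod's foot (a steel disc 14 mm across, 4 mm thick).
- handle (a point): Centre of the blue handle on top of the rod, 176 mm above the foot's underside: a block 28 x 20 x 30 mm (gauge x, y, z), its ribbed flat sides 20 mm apart facing gauge +y and -y. It stands 166 mm minus joint rod above the beam's underside.
- lever (a joint): Orange clamp lever: 0 raised (rod free), 0.8 rad fully down (locked). Starts 0 to 0.15, stays where left, takes about 5 N downward on its paddle. Pivot across the beam at gauge x = 20 mm, 42 mm above the underside; points to +x. Raised it leans up 0.8 rad (end at x 56, z 80 mm); down it is level, a paddle 20 mm wide from x 50 to 72 mm, its top 46 mm above the underside.
- lever_end (a point): Top of the lever's paddle, at its middle, 41 mm from the pivot; moves with the lever.
- pot: Black square plastic nursery pot, empty, loose, 210 g with its grid: 130 x 130 mm over the rim, 96 mm square at the base, 110 mm tall. The rim is a flat band 8 mm wide. Origin at the centre of its underside, x and y along its sides, z up.
- pot_rim (a point): Centre of the pot's mouth at the height of the rim's top (110 mm above the bench); axes as the pot's.
- grid (a joint): How high the drainage grid is wedged in this pot, 0 to 0.015 m: its top is 14 mm plus this above the pot's underside, so 96 mm minus this below the rim. It does not shift under 40 N. The foot touches it at joint rod = 0.086 minus this.
- grid_top (a point): Centre of the top of the white slotted drainage grid (92 mm square, 4 mm thick) inside the pot.
- stand: The gauge's stand, heavy, fixed: dark base 180 x 90 mm (x, y), 12 mm thick, and two white uprights 14 mm thick (x) and 50 mm wide (y) at x = -60 and +60 mm. Origin under the base's centre. The gauge starts on it with its beam along the stand's x.
- stand_seat (a point): Midpoint between the two forks at the height the beam's underside rests, 115 mm above the bench; x along the beam's place. Each fork is 36 mm wide (y) between lips that rise 10 mm above the seat; the rod hangs between the uprights (106 mm apart inside).
- clay_pot: Round terracotta pot, 124 mm across the rim, 102 mm tall, origin under its centre. Not to be disturbed; its place is swapped at random with the pot's and the stand's.
- jar: Glass jar with white lid, 72 mm across, 95 mm tall, origin under its centre. Not to be disturbed.
There are look-alikes about, which are no part of the job. What is meant by the pot is not green, purple or red, and is the larger of those in its own colour.

How it is judged:
By the outcome, as a careful person would: the job done as asked, in the order asked, and still so for the second after the job is handed in, with the robot touching nothing.
It also fails if it takes over 58 s, if anything falls off the work surface, if the arm or the gripper's body presses on something with over 40 N, if the wrist force passes 120 N, or if a joint passes its speed limit or range.

## Working session

There is one attempt and no reset: what is moved stays moved. The work goes in short steps, Python scripts to look and compute and a tool call to move; the robot and the scene stay as the last step left them, time stands still between calls to the robot, and variables do not carry over. Pictures are saved under pics/ and viewed, and the job is handed in when it is done.

Besides the shell and the picture viewer there is one more tool, called after "Emit:" as name(argument=value, ...), one argument or row to a line, values as JSON. jog_arm: Moves the arm, as the interface text tells. Its arguments: {"type":"object","properties":{"increments":{"type":"array"},"hand":{"type":"number"}},"required":["increments"]}

```bash
ls; mkdir -p pics
python3 - <<'E'
from bench import *
import cv2
for n in ("side","top"):
    im=get_image(n); cv2.imwrite(f"pics/{n}0.png",im[:,:,::-1])
    print(n,calibration(n))
print(read_state())
E
```

```text
pics
side {'fx': 383.4177979585595, 'fy': 383.4177979585595, 'cx': 255.8021624744916, 'cy': 187.31042067985203, 'D': array([-0.12009222,  0.        ,  0.        ,  0.        ,  0.        ]), 'position': array([ 311.2211542 , -584.82414676, 1041.43320081]), 'rotation': array([ 0.35103249, -0.03774338, -0.11794308,  0.92813849])}
top {'fx': 348.0919948562121, 'fy': 348.0919948562121, 'cx': 256.1226359382505, 'cy': 192.27770271554857, 'D': array([0.00029632, 0.        , 0.        , 0.        , 0.        ]), 'position': array([ 371.09026691,  171.74871032, 1267.79160475]), 'rotation': array([ 0.04274982, -0.04634768, -0.69641433,  0.71486462])}
{'clock': 0.1, 'joints': array([ 1.56460309e+00,  3.85483332e-01,  6.75632648e-03, -4.33722420e-04,
       -1.19398670e+00, -2.58603216e-01]), 'joint_vel': array([ 0.00181282, -0.00230141,  0.00154593,  0.00156687, -0.00099221,
        0.0003333 ]), 'joint_efforts': array([-6.05985351e-04, -3.93322492e+01,  1.88932300e+01,  4.19804558e+00,
       -2.56906969e-03,  4.13213613e-06]), 'position': array([163.42287621, 602.75159414, 247.32649294]), 'ee_rot': array([ 9.91237112e-01, -1.32090984e-01, -7.92967281e-05,  9.76436515e-04]), 'contact_force': array([ 0.0472952 , -0.96808548,  0.51561013]), 'wrist_torque': array([-0.0129808 , -0.01977996, -0.00937475]), 'gripper_width': 85.44503494706059}
```

View pics/side0.png

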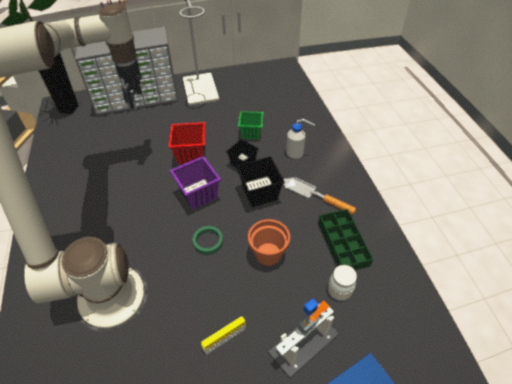

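View pics/top0.png

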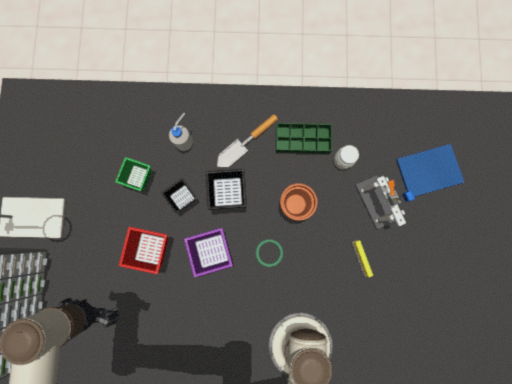

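The side view shows the stand with the gauge at about (305,340), the pot at (260,183), the clay pot at (268,243) and the jar at (342,283). In the top view the stand is at (382,202), the pot at (227,190), the clay pot at (298,202) and the jar at (346,157). I'll enlarge both.

Run:
```python
import cv2
a=cv2.imread("pics/side0.png");b=cv2.imread("pics/top0.png")
cv2.imwrite("pics/c1.png",cv2.resize(a[285:384,250:380],None,fx=6,fy=6,interpolation=cv2.INTER_CUBIC)[:600])
cv2.imwrite("pics/c2.png",cv2.resize(b[150:250,335:465],None,fx=6,fy=6,interpolation=cv2.INTER_CUBIC)[:600])
cv2.imwrite("pics/c3.png",cv2.resize(b[160:220,190:270],None,fx=8,fy=8,interpolation=cv2.INTER_CUBIC)[:600])
cv2.imwrite("pics/c4.png",cv2.resize(a[140:220,215:305],None,fx=7,fy=7,interpolation=cv2.INTER_CUBIC)[:600])
```

```text
(no output)
```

View pics/c1.png

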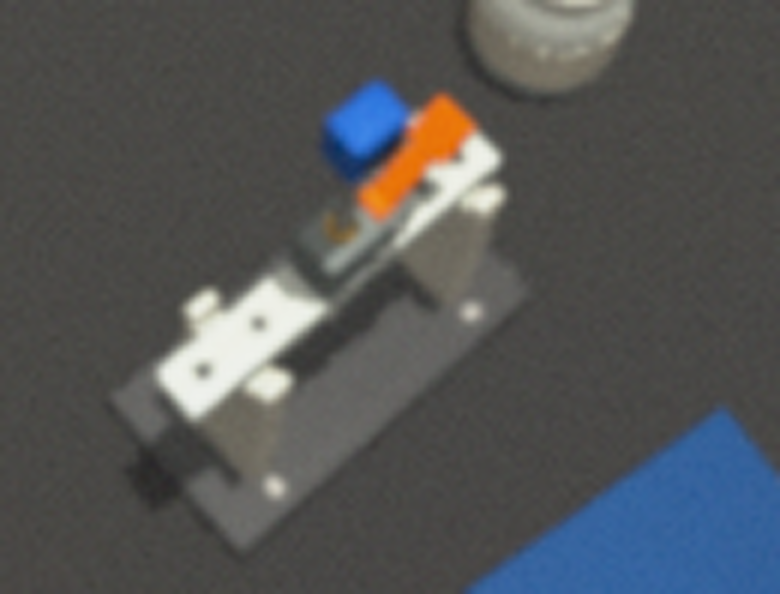

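View pics/c2.png

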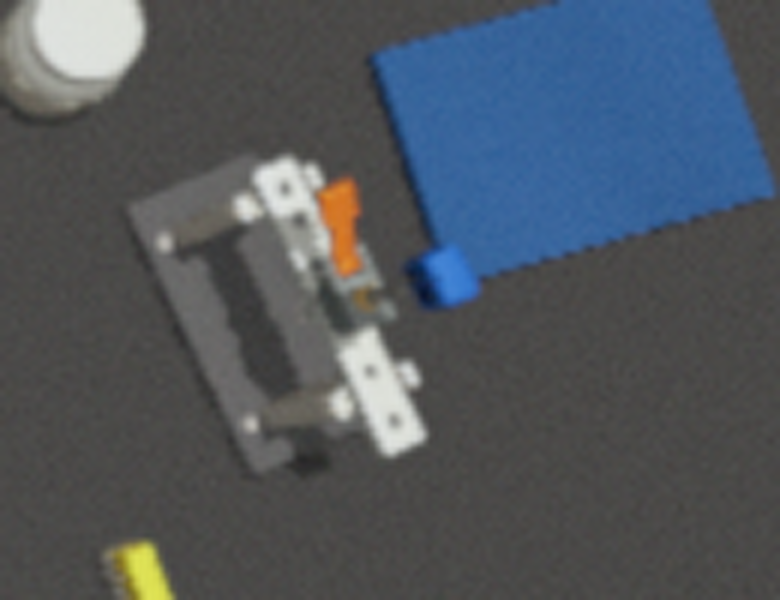

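View pics/c3.png

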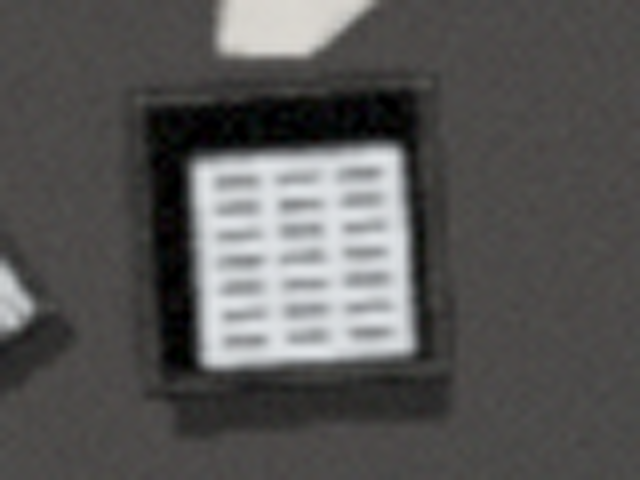

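View pics/c4.png

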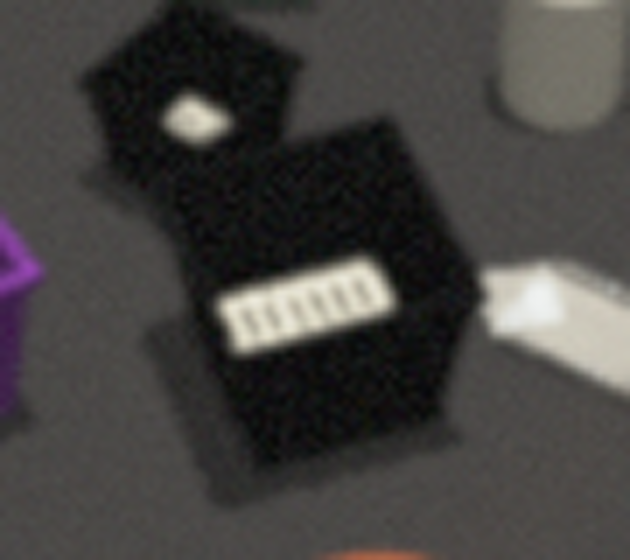

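```bash
cat > h.py <<'E'
import numpy as np, cv2
from scipy.spatial.transform import Rotation as R
from bench import calibration
class Cam:
    def __init__(s,n):
        c=calibration(n); s.K=np.array([[c['fx'],0,c['cx']],[0,c['fy'],c['cy']],[0,0,1.]]); s.D=np.array(c['D'])
        s.p=np.array(c['position']); s.R=R.from_quat(c['rotation']).as_matrix()
    def ray(s,uv):
        q=cv2.undistortPoints(np.array(uv,float).reshape(-1,1,2),s.K,s.D).reshape(-1,2)
        d=np.c_[q[:,0],-q[:,1],-np.ones(len(q))]@s.R.T
        return d/np.linalg.norm(d,axis=1)[:,None]
    def onz(s,uv,z):
        d=s.ray(uv); return s.p+d*((z-s.p[2])/d[:,2])[:,None]
    def proj(s,P):
        q=(np.atleast_2d(P)-s.p)@s.R; q=q*np.array([1,-1,-1])
        return cv2.projectPoints(q.reshape(-1,1,3),np.zeros(3),np.zeros(3),s.K,s.D)[0].reshape(-1,2)
def tri(A,ua,B,ub):
    da=A.ray([ua])[0];db=B.ray([ub])[0]
    t=np.linalg.lstsq(np.c_[da,-db],B.p-A.p,rcond=None)[0]
    P=A.p+da*t[0];Q=B.p+db*t[1]
    return (P+Q)/2,np.linalg.norm(P-Q)
S=Cam("side");T=Cam("top")
def blob(im,lo,hi,box,):
    hsv=cv2.cvtColor(im,cv2.COLOR_BGR2HSV);m=cv2.inRange(hsv,np.array(lo),np.array(hi))
    x0,y0,x1,y1=box;k=np.zeros_like(m);k[y0:y1,x0:x1]=m[y0:y1,x0:x1]
    return k
E
python3 - <<'E'
from h import *
a=cv2.imread("pics/side0.png");b=cv2.imread("pics/top0.png")
for nm,im,C,bx in (("side",a,S,(295,290,325,322)),("top",b,T,(400,188,418,204))):
    m=blob(im,(100,120,60),(125,255,255),bx); M=cv2.moments(m,True); print(nm,"handle",M['m10']/M['m00'],M['m01']/M['m00'],M['m00'])
for nm,im,bx in (("side",a,(305,295,335,325)),("top",b,(380,175,405,200))):
    m=blob(im,(5,170,150),(20,255,255),bx); M=cv2.moments(m,True); print(nm,"lever",M['m10']/M['m00'],M['m01']/M['m00'],M['m00'])
# white grid corners
bl=cv2.inRange(cv2.cvtColor(b,cv2.COLOR_BGR2HSV),np.array((0,0,120)),np.array((180,70,255)))
k=np.zeros_like(bl);k[172:212,205:250]=bl[172:212,205:250]
k=cv2.morphologyEx(k,cv2.MORPH_CLOSE,np.ones((5,5)))
cs=max(cv2.findContours(k,0,2)[0],key=cv2.contourArea);r=cv2.minAreaRect(cs);print("grid",r,cv2.boxPoints(r).round(1).tolist())
P=T.onz(cv2.boxPoints(r),20);print(P.round(1),np.linalg.norm(np.diff(P,axis=0),axis=1))
# beam ends by top crop: 4 corners
bc=np.array([[254,176],[292,155],[428,436],[388,457]])/6+[335-.42,150-.42]
sc=np.array([[157,375],[197,418],[503,157],[465,118]])/6+[250-.42,285-.42]
for u in range(4):pass
print("top beam@129",T.onz(bc,129).round(1).tolist());print("side beam@129",S.onz(sc,129).round(1).tolist())
pc=np.array([[132,92],[436,76],[450,378],[150,396]])/8+[190-.44,160-.44]
print("pot top",T.onz(pc,110).round(1).tolist())
ps=np.array([[182,232],[385,115],[480,300],[None,None]][:3],float)/7+[215-.43,140-.43]
print("pot side",S.onz(ps,110).round(1).tolist())
E
```

```text
side handle 310.11842105263156 305.8618421052632 152.0
top handle 410.38926174496646 193.58389261744966 149.0
side lever 319.44029850746267 310.0 134.0
top lever 391.50877192982455 186.4561403508772 57.0
grid ((227.4071044921875, 191.60623168945312), (26.408042907714844, 26.541080474853516), 86.18592071533203) [[213.3000030517578, 179.3000030517578], [239.8000030517578, 177.5], [241.5, 203.89999389648438], [215.0, 205.6999969482422]]
[[572.6 324.   20. ]
 [581.7 228.2  20. ]
 [485.8 218.8  20. ]
 [476.9 313.7  20. ]] [96.22310267 96.29431058 95.30927182]
top beam@129 [[570.9, -232.1, 129.0], [583.3, -253.4, 129.0], [429.7, -324.6, 129.0], [417.8, -302.4, 129.0]]
side beam@129 [[419.4, -301.8, 129.0], [429.8, -322.1, 129.0], [583.7, -251.6, 129.0], [574.5, -231.0, 129.0]]
pot top [[585.6, 338.5, 110.0], [595.9, 210.5, 110.0], [468.2, 200.9, 110.0], [457.4, 325.4, 110.0]]
pot side [[467.5, 288.9, 110.0], [583.0, 341.3, 110.0], [592.6, 210.3, 110.0]]
```

```bash
cat >> h.py <<'E'
from bench import read_state
def plan(xyz,yaw=None):
    s=read_state();p=np.array(s['position']);M=R.from_quat(s['ee_rot']).as_matrix()
    d=M.T@(np.array(xyz)-p)/1000
    y0=np.degrees(np.arctan2(M[1,0],M[0,0]))
    t=0 if yaw is None else -((yaw-y0))
    print("t",round(s['clock'],2),"pos",p.round(1),"yaw",y0.round(2),"tilt",(M[:,2]).round(4),"F",np.round(s['contact_force'],1),"w",round(s['gripper_width'],1),"j",np.round(s['joints'],2))
    print("   shift",d.round(4),"turn",round(t,1),"or",round((t+360)%360,1))
E
python3 - <<'E'
from h import *
print("handle",tri(S,(310.1,305.9),T,(410.4,193.6)))
print("lever",tri(S,(319.4,310),T,(391.5,186.5)))
bc=np.array([[254,176],[292,155],[428,436],[388,457]])/6+[335-.42,150-.42]
sc=np.array([[465,118],[503,157],[197,418],[157,375]])/6+[250-.42,285-.42]
for i in range(4): print("beam",tri(S,sc[i],T,bc[i]))
pc=np.array([[132,92],[436,76]])/8+[190-.44,160-.44]
ps=np.array([[385,115],[480,300]],float)/7+[215-.43,140-.43]
for i in range(2): print("rim",tri(S,ps[i],T,pc[i]))
# handle corners in crops: side top-face; expected projection check
for rod in (10,20,30,40,50):
    z=115+166-rod
    print(rod,S.proj([501,-277,z]),T.proj([501,-277,z]))
plan((480,200,380),-100)
plan((501,-277,380),-155.2)
E
```

```text
handle (array([ 502.06633069, -278.83525943,  267.53552406]), np.float64(7.81388407461597))
lever (array([ 537.96997284, -259.6732781 ,  179.98687517]), np.float64(1.762270496711261))
beam (array([ 572.14938573, -231.7136106 ,  131.2020947 ]), np.float64(3.2641947716985777))
beam (array([ 582.8527841 , -252.52109469,  131.51130426]), np.float64(0.10583733679997565))
beam (array([ 429.4346178 , -323.08309678,  132.43884608]), np.float64(0.24954521279421232))
beam (array([ 418.47067938, -302.07650013,  130.13866958]), np.float64(1.5348015929872036))
rim (array([583.55890106, 338.21252959, 113.18710703]), np.float64(2.8672800817410975))
rim (array([594.368699  , 210.75414233, 109.54635962]), np.float64(3.2509640381740312))
10 [[311.3045777 304.1915541]] [[410.07383876 195.13597028]]
20 [[310.83148369 306.1416798 ]] [[408.54842347 195.53839254]]
30 [[310.36698687 308.05388577]] [[407.0524951  195.93303633]]
40 [[309.91086393 309.92922449]] [[405.58520679 196.32012501]]
50 [[309.46289889 311.76871124]] [[404.1457438  196.69987352]]
t 0.1 pos [163.4 602.8 247.3] yaw -15.18 tilt [-4.0e-04 -1.9e-03 -1.0e+00] F [ 0.  -1.   0.5] w 85.4 j [ 1.56  0.39  0.01 -0.   -1.19 -0.26]
   shift [ 0.411   0.3061 -0.132 ] turn 84.8 or 84.8
t 0.1 pos [163.4 602.8 247.3] yaw -15.18 tilt [-4.0e-04 -1.9e-03 -1.0e+00] F [ 0.  -1.   0.5] w 85.4 j [ 1.56  0.39  0.01 -0.   -1.19 -0.26]
   shift [ 0.5562  0.7609 -0.1311] turn 140.0 or 140.0
```

Emit:
jog_arm(
  increments=[
    [0.03, 0.02, -0.04, 8],
    [0.08, 0.06, -0.07, 16],
    [0.13, 0.09, -0.1, 26],
    [0.17, 0.125, -0.12, 36],
    [0.21, 0.155, -0.13, 46],
    [0.25, 0.185, -0.13, 55],
    [0.29, 0.215, -0.13, 64],
    [0.33, 0.245, -0.13, 74],
    [0.37, 0.28, -0.13, 84],
    [0.41, 0.31, -0.13, 85],
  ],
  hand=0.1,
)

```text
clock: 1.35
position: [478.5, 194.8, 377.8]
ee_rot: [-0.641, 0.768, -0.0, -0.001]
contact_force: [0.5, 0.6, 0.7]
gripper_width: 47.2
```

Run:
```python
from h import *
plan((501,-277,330),-155.2)
```

```text
t 1.35 pos [478.5 194.8 377.8] yaw -100.27 tilt [-8.0e-04 -1.9e-03 -1.0e+00] F [0.5 0.6 0.7] w 47.2 j [ 0.7   0.13 -0.02  0.   -1.42 -0.88]
   shift [ 0.4601 -0.1063  0.0487] turn 54.9 or 54.9
```

Emit:
jog_arm(
  increments=[
    [0.05, -0.012, 0.0, 6],
    [0.1, -0.024, 0.0, 12],
    [0.155, -0.036, 0.0, 19],
    [0.21, -0.048, 0.0, 26],
    [0.265, -0.061, 0.01, 33],
    [0.32, -0.074, 0.02, 40],
    [0.37, -0.086, 0.03, 46],
    [0.42, -0.097, 0.04, 52],
    [0.46, -0.106, 0.049, 55],
    [0.46, -0.106, 0.049, 55],
  ],
)

```text
clock: 2.6
position: [499.9, -278.9, 327.4]
ee_rot: [-0.212, 0.977, 0.0, -0.002]
contact_force: [-0.7, 0.1, -0.6]
gripper_width: 47.0
```

Run:
```python
from h import *
from bench import *
plan((501,-277,261-2),-155.2)
for n in ("side","top"): cv2.imwrite(f"pics/{n}1.png",get_image(n)[:,:,::-1])
a=cv2.imread("pics/side1.png");b=cv2.imread("pics/top1.png")
c=np.hstack([cv2.resize(a[260:384,240:380],None,fx=2.8,fy=2.8,interpolation=2),cv2.resize(b[150:274,335:475],None,fx=2.8,fy=2.8,interpolation=2)])
cv2.imwrite("pics/c5.png",c);print(c.shape)
```

```text
t 2.6 pos [ 499.9 -278.9  327.4] yaw -155.51 tilt [-4.9e-03 -7.0e-04 -1.0e+00] F [-0.7  0.1 -0.6] w 47.0 j [-0.23  0.25  0.01  0.   -1.34 -0.92]
   shift [-0.0021  0.0012  0.0684] turn -0.3 or 359.7
(347, 784, 3)
```

View pics/c5.png

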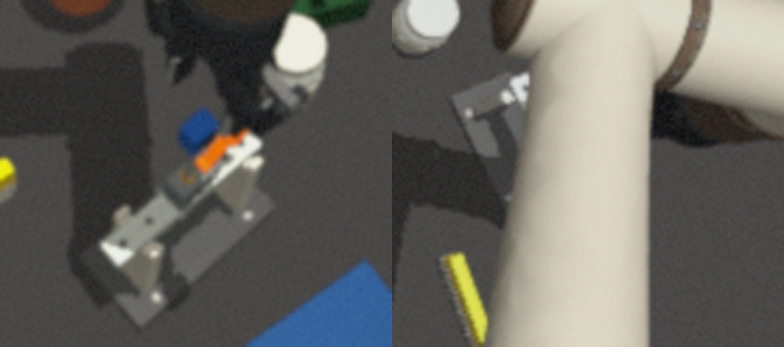

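The side crop shows the blue handle at (200,130), just below and between the two fingertips, with the stand undisturbed. In the top view the arm covers the stand. I'm going down now.

Emit:
jog_arm(
  increments=[
    [-0.001, 0.001, 0.02, 0],
    [-0.002, 0.001, 0.04, 0],
    [-0.002, 0.001, 0.055, 0],
    [-0.002, 0.001, 0.065, 0],
    [-0.002, 0.001, 0.068, 0],
    [-0.002, 0.001, 0.068, 0],
    [-0.002, 0.001, 0.068, 0],
  ],
)

```text
clock: 3.58
position: [502.0, -275.6, 261.7]
ee_rot: [-0.214, 0.977, -0.001, -0.001]
contact_force: [0.1, -0.9, 0.7]
gripper_width: 47.1
```

Run:
```python
from h import *
from bench import *
plan((501,-277,261-2),-155.2)
a=get_image("side")[:,:,::-1]
cv2.imwrite("pics/c6.png",cv2.resize(a[280:370,260:350],None,fx=6,fy=6,interpolation=2))
```

```text
t 3.58 pos [ 502.  -275.6  261.7] yaw -155.31 tilt [-0.001  -0.0019 -1.    ] F [ 0.1 -0.9  0.7] w 47.1 j [-0.22  0.29 -0.1   0.   -1.18 -0.92]
   shift [ 0.0015 -0.0009  0.0027] turn -0.1 or 359.9
```

View pics/c6.png

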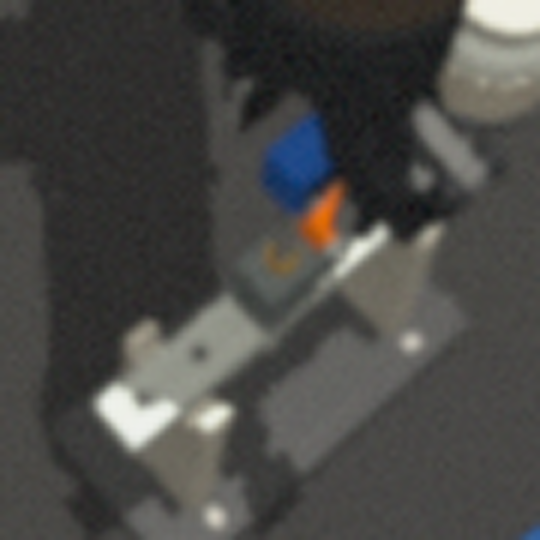

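The handle at (298,160) is between the fingers, and the gauge hasn't moved. Closing.

Emit:
jog_arm(
  increments=[
    [0.001, -0.001, 0.001, 0],
    [0.001, -0.001, 0.001, 0],
    [0.001, -0.001, 0.001, 0],
    [0.001, -0.001, 0.001, 0],
    [0.001, -0.001, 0.001, 0],
    [0.001, -0.001, 0.001, 0],
  ],
  hand=-1,
)

```text
clock: 4.38
position: [501.4, -277.0, 260.7]
ee_rot: [-0.214, 0.977, -0.001, -0.001]
contact_force: [-0.4, -1.2, 0.9]
gripper_width: 19.1
```

Run:
```python
from h import *
from bench import *
plan((501,-277,330))
a=get_image("side")[:,:,::-1]
cv2.imwrite("pics/c7.png",cv2.resize(a[280:370,260:350],None,fx=6,fy=6,interpolation=2))
```

```text
t 4.38 pos [ 501.4 -277.   260.7] yaw -155.31 tilt [-0.0011 -0.002  -1.    ] F [-0.4 -1.2  0.9] w 19.1 j [-0.22  0.29 -0.1   0.   -1.18 -0.92]
   shift [ 0.0005  0.0001 -0.0693] turn 0 or 0
```

View pics/c7.png

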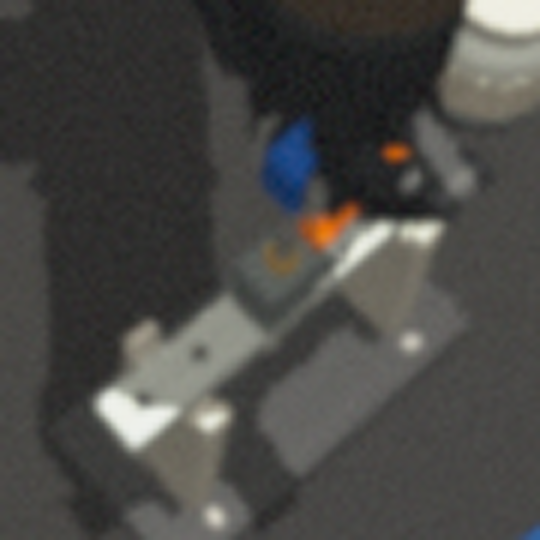

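The grip is on: opening 19.1 mm, with the handle between the pads and the beam still in the forks. Lifting.

Emit:
jog_arm(
  increments=[
    [0, 0, -0.01, 0],
    [0, 0, -0.02, 0],
    [0, 0, -0.03, 0],
    [0, 0, -0.04, 0],
    [0, 0, -0.05, 0],
    [0, 0, -0.06, 0],
    [0, 0, -0.075, 0],
    [0, 0, -0.09, 0],
    [0, 0, -0.09, 0],
  ],
)

```text
clock: 5.55
position: [502.3, -277.1, 352.8]
ee_rot: [-0.214, 0.977, -0.002, 0.001]
contact_force: [-0.4, 0.1, -4.8]
gripper_width: 18.9
```

Run:
```python
from h import *
from bench import *
plan((501,-277,330))
plan((480,60,350),-165)
a=get_image("side")[:,:,::-1]
cv2.imwrite("pics/c8.png",cv2.resize(a[244:384,240:380],None,fx=4,fy=4,interpolation=2))
```

```text
t 5.55 pos [ 502.3 -277.1  352.8] yaw -155.31 tilt [ 0.003  -0.0034 -1.    ] F [-0.4  0.1 -4.8] w 18.9 j [-0.22  0.24  0.06  0.   -1.39 -0.92]
   shift [0.0011 0.0007 0.0228] turn 0 or 0
t 5.55 pos [ 502.3 -277.1  352.8] yaw -155.31 tilt [ 0.003  -0.0034 -1.    ] F [-0.4  0.1 -4.8] w 18.9 j [-0.22  0.24  0.06  0.   -1.39 -0.92]
   shift [-0.1206  0.3156  0.0016] turn 9.7 or 9.7
```

View pics/c8.png

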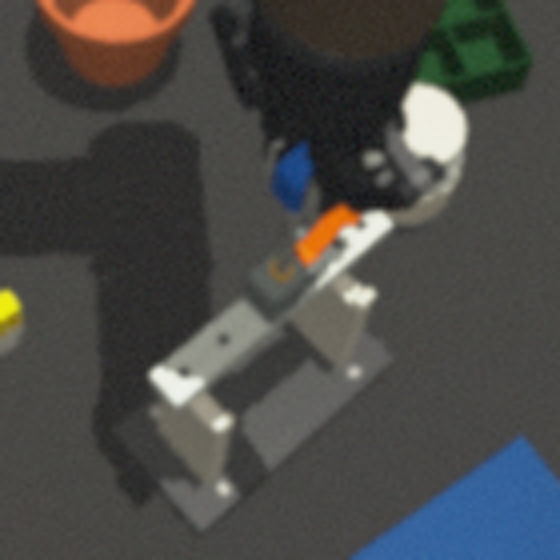

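The beam has left the forks (end corners at (170,385) and (375,225)), hanging level, with about 4.8 N on the wrist. I'll carry it towards the pot.

Emit:
jog_arm(
  increments=[
    [-0.01, 0.03, 0, 0],
    [-0.025, 0.065, 0, 2],
    [-0.04, 0.105, 0, 4],
    [-0.055, 0.145, 0, 6],
    [-0.07, 0.185, 0, 8],
    [-0.085, 0.225, 0, 9],
    [-0.1, 0.265, 0, 10],
    [-0.115, 0.305, 0, 10],
    [-0.12, 0.34, 0, 10],
    [-0.12, 0.37, 0, 10],
  ],
)

```text
clock: 6.85
position: [455.5, 110.8, 349.8]
ee_rot: [-0.128, 0.992, -0.001, -0.001]
contact_force: [0.0, 0.2, -4.3]
gripper_width: 18.7
```

Run:
```python
from h import *
plan((526.5,269.5,345),-175)
```

```text
t 6.85 pos [455.5 110.8 349.8] yaw -165.28 tilt [-9.0e-04 -2.4e-03 -1.0e+00] F [ 0.   0.2 -4.3] w 18.7 j [ 0.59  0.05 -0.17  0.   -1.35 -1.9 ]
   shift [-0.109   0.1354  0.0044] turn 9.7 or 9.7
```

Emit:
jog_arm(
  increments=[
    [-0.02, 0.03, 0, 1],
    [-0.045, 0.06, 0, 3],
    [-0.07, 0.09, 0, 5],
    [-0.09, 0.115, 0.003, 7],
    [-0.105, 0.13, 0.004, 9],
    [-0.109, 0.135, 0.004, 10],
    [-0.109, 0.135, 0.004, 10],
    [-0.109, 0.135, 0.004, 10],
  ],
)

```text
clock: 7.85
position: [526.3, 268.2, 345.6]
ee_rot: [-0.041, 0.999, -0.001, -0.001]
contact_force: [0.1, -0.6, -4.1]
gripper_width: 19.0
```

Run:
```python
from h import *
from bench import *
plan((526.5,269.5,345),-175)
a=get_image("side")[:,:,::-1];b=get_image("top")[:,:,::-1]
cv2.imwrite("pics/side2.png",a);cv2.imwrite("pics/top2.png",b)
cv2.imwrite("pics/c9.png",cv2.resize(a[90:220,190:330],None,fx=4.5,fy=4.5,interpolation=2))
cv2.imwrite("pics/c10.png",cv2.resize(b[130:230,170:290],None,fx=5,fy=5,interpolation=2))
```

```text
t 7.85 pos [526.3 268.2 345.6] yaw -175.29 tilt [-0.0011 -0.0027 -1.    ] F [ 0.1 -0.6 -4.1] w 19.0 j [ 0.75  0.28  0.09  0.   -1.39 -2.23]
   shift [-0.0003  0.0012  0.0006] turn -0.3 or 359.7
```

View pics/c9.png

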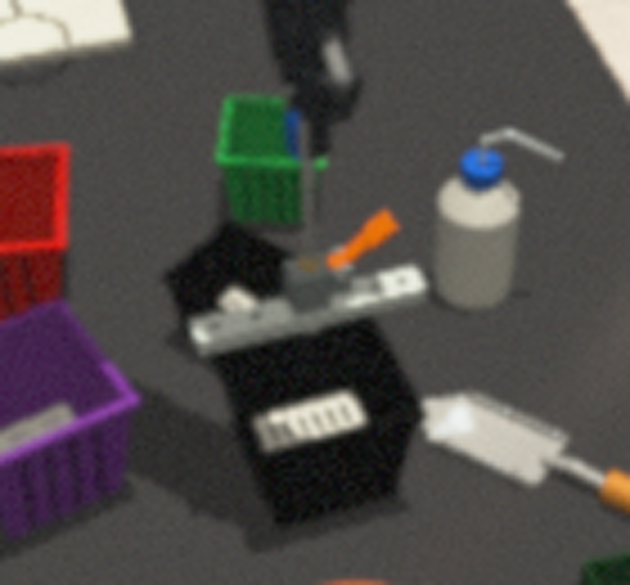

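View pics/c10.png

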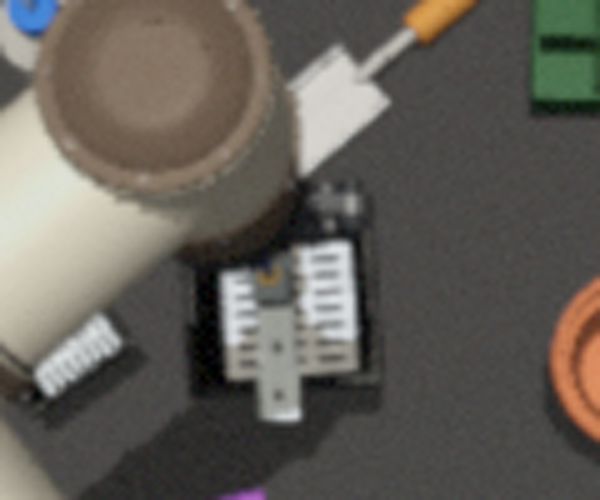

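Side crop: the beam hangs level over the pot, with its ends at (198,333) and (422,277). Top crop: the beam is parallel to the pot's sides, with its near end at (281,418), and the rim corners and grid are visible. I'll compute the offsets.

Run:
```python
from h import *
s=lambda p:np.array(p)/4.5+[190-.4,90-.4]
t=lambda p:np.array(p)/5+[170-.4,130-.4]
e,err=tri(S,s((198,333)),T,t((281,416)));print("near end",e,err)
for z in (185,190,195,200):
    P=S.onz([s((198,333)),s((422,277))],z);d=P[1]-P[0]
    print(z,P.round(1).tolist(),"mid",P.mean(0).round(1),np.hypot(*d[:2]).round(1),np.degrees(np.arctan2(d[1],d[0])).round(2), "top",T.onz([t((281,416))],z).round(1))
# current pot corners lower in top
print(T.onz([t((190,395)),t((380,385))],110).round(1))
```

```text
near end [441.7061717  260.4002976  187.51266169] 0.5887566694208786
185 [[442.4, 262.9, 185.0], [610.5, 277.0, 185.0]] mid [526.5 269.9 185. ] 168.7 4.81 top [[441.6 260.6 185. ]]
190 [[441.6, 257.9, 190.0], [608.8, 272.0, 190.0]] mid [525.2 265.  190. ] 167.8 4.81 top [[441.3 260.2 190. ]]
195 [[440.9, 253.0, 195.0], [607.0, 266.9, 195.0]] mid [523.9 260.  195. ] 166.8 4.81 top [[440.9 259.8 195. ]]
200 [[440.1, 248.0, 200.0], [605.3, 261.9, 200.0]] mid [522.7 255.  200. ] 165.8 4.81 top [[440.6 259.4 200. ]]
[[458.9 327.9 110. ]
 [468.9 201.6 110. ]]
```

Emit:
jog_arm(
  increments=[
    [-0.001, 0.001, 0.01, 0],
    [-0.001, 0.001, 0.025, 0],
    [-0.001, 0.001, 0.04, 0],
    [-0.001, 0.001, 0.05, 0],
    [-0.001, 0.001, 0.054, 0],
    [-0.001, 0.001, 0.054, 0],
  ],
)

```text
clock: 8.7
position: [527.4, 269.3, 291.7]
ee_rot: [-0.041, 0.999, -0.001, -0.0]
contact_force: [-0.2, 0.5, -4.8]
gripper_width: 18.9
```

Run:
```python
from h import *
from bench import *
plan((527.3,269.4,281),-175)
a=get_image("side")[:,:,::-1];b=get_image("top")[:,:,::-1]
cv2.imwrite("pics/side3.png",a);cv2.imwrite("pics/top3.png",b)
c=np.hstack([cv2.resize(a[110:220,200:320],None,fx=3.3,fy=3.3,interpolation=2),cv2.resize(b[130:240,170:290],None,fx=3.3,fy=3.3,interpolation=2)])
cv2.imwrite("pics/c11.png",c)
```

```text
t 8.7 pos [527.4 269.3 291.7] yaw -175.3 tilt [-6.0e-04 -2.4e-03 -1.0e+00] F [-0.2  0.5 -4.8] w 18.9 j [ 0.75  0.3  -0.    0.   -1.27 -2.24]
   shift [0.     0.0001 0.0107] turn -0.3 or 359.7
```

View pics/c11.png

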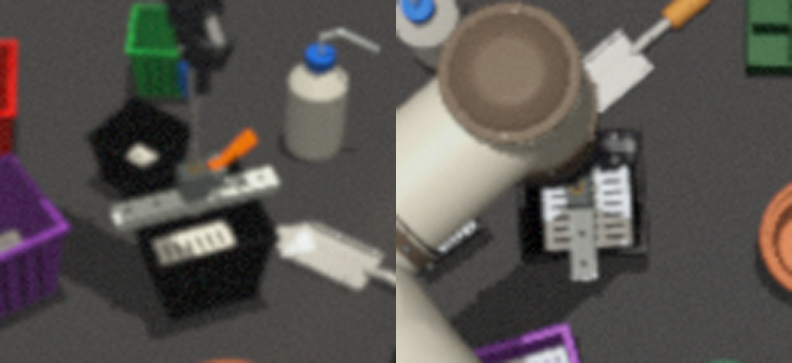

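The beam hangs just above the rim and is well aligned in both views; the weight is still on the wrist (-4.8 N). I'll lower it onto the rim.

Emit:
jog_arm(
  increments=[
    [0, 0, 0.003, 0],
    [0, 0, 0.006, 0],
    [0, 0, 0.009, 0],
    [0, 0, 0.012, 0],
    [0, 0, 0.012, 0],
  ],
)

```text
clock: 9.43
position: [527.7, 269.5, 281.1]
ee_rot: [-0.041, 0.999, -0.001, 0.001]
contact_force: [-1.5, -0.2, -1.3]
gripper_width: 18.7
```

Run:
```python
from h import *
plan((527.3,269.4,281),-175)
```

```text
t 9.43 pos [527.7 269.5 281.1] yaw -175.29 tilt [ 0.0015 -0.0013 -1.    ] F [-1.5 -0.2 -1.3] w 18.7 j [ 0.75  0.31 -0.02  0.   -1.24 -2.24]
   shift [ 0.0004 -0.      0.0001] turn -0.3 or 359.7
```

Contact seems to have been made: the force went from -4.8 to -1.3 N. I'll look before running the rod down.

Run:
```python
from h import *
from bench import *
a=get_image("side")[:,:,::-1];b=get_image("top")[:,:,::-1]
cv2.imwrite("pics/c12.png",cv2.resize(a[110:215,205:315],None,fx=5.5,fy=5.5,interpolation=2))
cv2.imwrite("pics/c13.png",cv2.resize(b[150:230,190:280],None,fx=7,fy=7,interpolation=2))
```

```text
(no output)
```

View pics/c12.png

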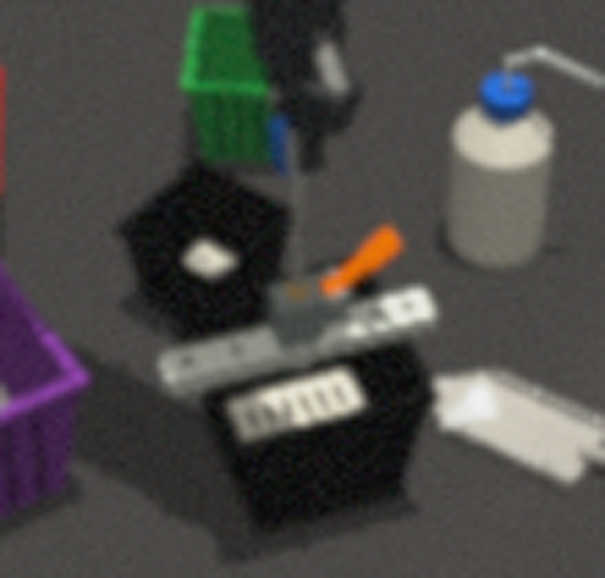

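View pics/c13.png

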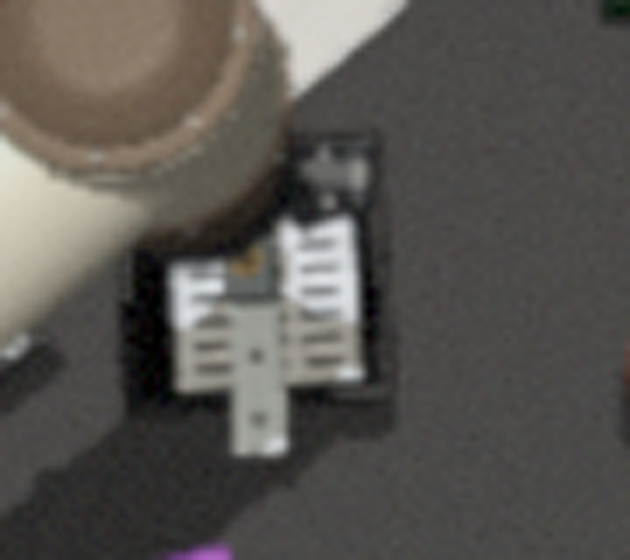

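The beam rests across the rim, parallel to the sides: in the top crop its mid is at x≈260 and the rim's mid at ≈259. Running the rod down.

Emit:
jog_arm(
  increments=[
    [0, 0, 0.008, 0],
    [0, 0, 0.016, 0],
    [0, 0, 0.024, 0],
    [0, 0, 0.032, 0],
    [0, 0, 0.04, 0],
    [0, 0, 0.048, 0],
    [0, 0, 0.055, 0],
    [0, 0, 0.058, 0],
    [0, 0, 0.058, 0],
  ],
)

```text
clock: 10.65
position: [527.7, 269.4, 222.4]
ee_rot: [-0.041, 0.999, -0.001, 0.0]
contact_force: [-1.4, -0.1, -2.8]
gripper_width: 19.1
```

Run:
```python
from h import *
plan((527.3,269.4,210),-175)
```

```text
t 10.65 pos [527.7 269.4 222.4] yaw -175.3 tilt [ 7.0e-04 -1.4e-03 -1.0e+00] F [-1.4 -0.1 -2.8] w 19.1 j [ 0.75  0.35 -0.11  0.   -1.11 -2.24]
   shift [0.0004 0.0001 0.0124] turn -0.3 or 359.7
```

Emit:
jog_arm(
  increments=[
    [0, 0, 0.002, 0],
    [0, 0, 0.004, 0],
    [0, 0, 0.006, 0],
    [0, 0, 0.008, 0],
    [0, 0, 0.008, 0],
  ],
)

```text
clock: 11.28
position: [527.6, 269.4, 214.1]
ee_rot: [-0.041, 0.999, -0.001, 0.0]
contact_force: [-0.2, -0.3, -0.6]
gripper_width: 19.2
```

Emit:
jog_arm(
  increments=[
    [0, 0, 0.002, 0],
    [0, 0, 0.003, 0],
    [0, 0, 0.003, 0],
  ],
)

```text
clock: 11.65
position: [527.6, 269.4, 210.9]
ee_rot: [-0.041, 0.999, -0.001, 0.0]
contact_force: [-1.7, 0.0, 0.2]
gripper_width: 19.0
```

Emit:
jog_arm(
  increments=[
    [0, 0, 0.002, 0],
    [0, 0, 0.003, 0],
    [0, 0, 0.003, 0],
  ],
)

```text
clock: 12.02
position: [527.7, 269.4, 208.2]
ee_rot: [-0.041, 0.999, -0.001, 0.0]
contact_force: [-2.2, -0.4, 1.7]
gripper_width: 18.9
```

Emit:
jog_arm(
  increments=[
    [0, 0, 0.002, 0],
    [0, 0, 0.002, 0],
  ],
)

```text
clock: 12.28
position: [528.0, 269.4, 208.0]
ee_rot: [-0.041, 0.999, -0.001, 0.001]
contact_force: [-3.0, 0.1, 7.5]
gripper_width: 18.9
```

Emit:
jog_arm(
  increments=[
    [0, 0, 0.002, 0],
    [0, 0, 0.002, 0],
  ],
)

```text
clock: 12.52
position: [528.1, 269.4, 207.9]
ee_rot: [-0.042, 0.999, -0.001, 0.002]
contact_force: [-4.6, -0.7, 9.3]
gripper_width: 19.2
```

Foot contact at TCP z ≈ 208: the force rose from about 0 to 9 N with no further travel. I'll relax the sideways load, keep a light press and release.

Emit:
jog_arm(
  increments=[
    [0.0005, 0, 0.001, 0],
    [0.0005, 0, 0.001, 0],
  ],
)

```text
clock: 12.78
position: [527.8, 269.4, 208.0]
ee_rot: [-0.042, 0.999, -0.0, 0.002]
contact_force: [-2.9, -1.0, 5.8]
gripper_width: 18.6
```

Emit:
jog_arm(
  increments=[
    [0, 0, 0.001, 0],
    [0, 0, 0.001, 0],
    [0, 0, 0.001, 0],
    [0, 0, 0.001, 0],
  ],
  hand=0.0,
)

```text
clock: 13.28
position: [527.9, 269.4, 206.7]
ee_rot: [-0.042, 0.999, -0.0, 0.002]
contact_force: [0.4, 1.2, 0.3]
gripper_width: 42.8
```

Run:
```python
from h import *
from bench import *
plan((527.3,269.4,210),-175)
a=get_image("side")[:,:,::-1];b=get_image("top")[:,:,::-1]
cv2.imwrite("pics/c14.png",cv2.resize(a[110:215,205:315],None,fx=5.5,fy=5.5,interpolation=2))
cv2.imwrite("pics/c15.png",cv2.resize(b[150:230,190:280],None,fx=7,fy=7,interpolation=2))
```

```text
t 13.28 pos [527.9 269.4 206.7] yaw -175.23 tilt [ 4.5e-03 -8.0e-04 -1.0e+00] F [0.4 1.2 0.3] w 42.8 j [ 0.75  0.36 -0.14  0.   -1.07 -2.24]
   shift [ 0.0006  0.0001 -0.0033] turn -0.2 or 359.8
```

View pics/c14.png

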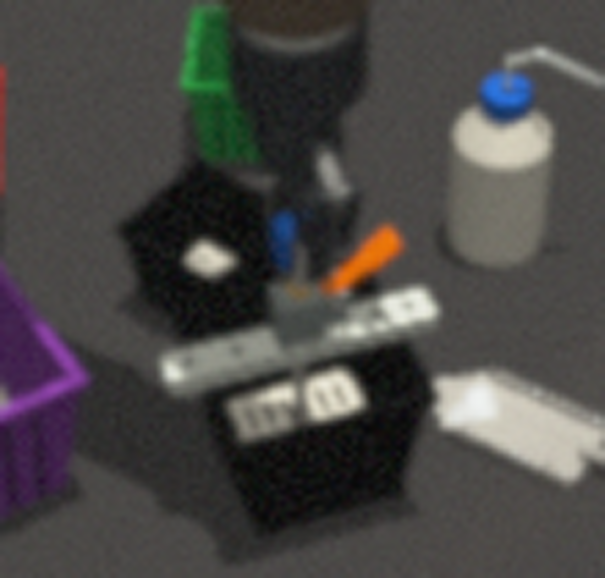

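View pics/c15.png

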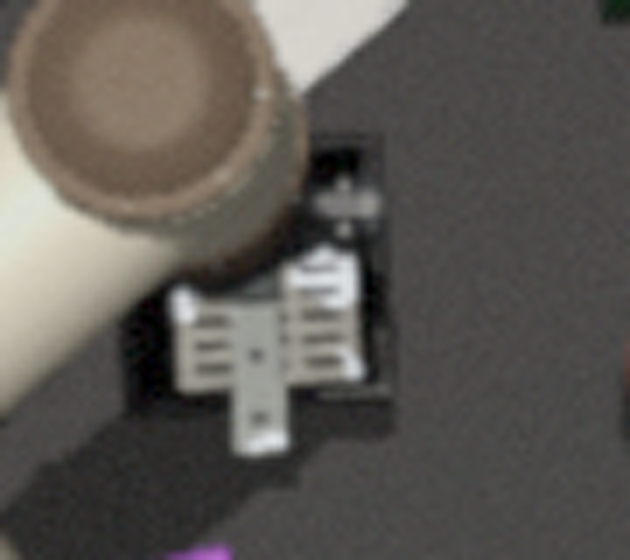

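The rod stands on the grid at (300,410) in the side crop, the handle at (285,240) is released, and the beam hasn't moved. I'll back off, close the fingers and press the handle top lightly, in case opening dragged it up.

Emit:
jog_arm(
  increments=[
    [0.001, 0, -0.01, 0],
    [0.001, 0, -0.025, 0],
    [0.001, 0, -0.045, 0],
    [0.001, 0, -0.06, 0],
    [0.001, 0, -0.06, 0],
  ],
)

```text
clock: 14.0
position: [527.2, 269.8, 268.9]
ee_rot: [-0.042, 0.999, 0.001, 0.004]
contact_force: [-0.7, 0.1, -0.7]
gripper_width: 42.9
```

Emit:
jog_arm(
  increments=[
    [0, 0, 0, 0],
    [0, 0, 0, 0],
    [0, 0, 0.005, 0],
    [0, 0, 0.01, 0],
    [0, 0, 0.015, 0],
    [0, 0, 0.02, 0],
    [0, 0, 0.022, 0],
    [0, 0, 0.022, 0],
  ],
  hand=-1,
)

```text
clock: 15.0
position: [527.3, 269.8, 246.7]
ee_rot: [-0.042, 0.999, 0.001, 0.004]
contact_force: [0.3, -0.1, -0.3]
gripper_width: -0.2
```

Run:
```python
from h import *
from bench import *
plan((527.3,269.4,236),-175)
a=get_image("side")[:,:,::-1]
cv2.imwrite("pics/c16.png",cv2.resize(a[110:215,205:315],None,fx=5.5,fy=5.5,interpolation=2))
```

```text
t 15.0 pos [527.3 269.8 246.7] yaw -175.22 tilt [ 0.0074  0.0016 -1.    ] F [ 0.3 -0.1 -0.3] w -0.2 j [ 0.75  0.33 -0.08  0.   -1.15 -2.24]
   shift [ 0.0001 -0.0004  0.0107] turn -0.2 or 359.8
```

View pics/c16.png

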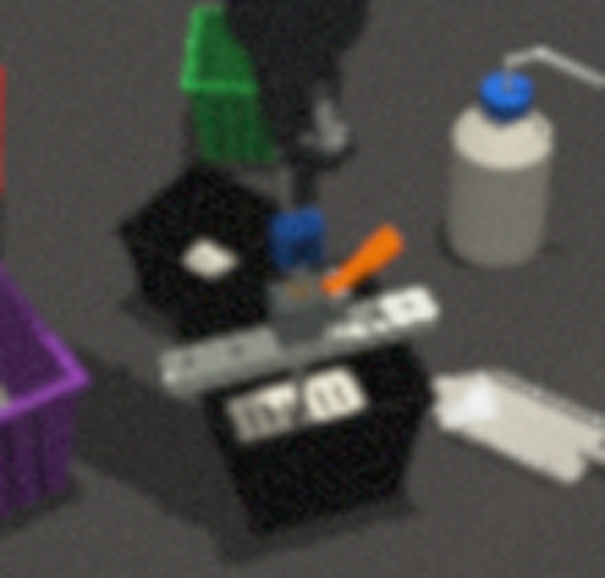

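The closed fingertips hover just above the blue handle, which is at (298,235). Pressing gently.

Emit:
jog_arm(
  increments=[
    [0, 0, 0.003, 0],
    [0, 0, 0.006, 0],
    [0, 0, 0.008, 0],
    [0, 0, 0.008, 0],
  ],
)

```text
clock: 15.55
position: [527.4, 269.8, 238.7]
ee_rot: [-0.042, 0.999, 0.001, 0.004]
contact_force: [0.3, 0.2, -0.1]
gripper_width: 0.5
```

Emit:
jog_arm(
  increments=[
    [0, 0, 0.002, 0],
    [0, 0, 0.003, 0],
    [0, 0, 0.003, 0],
  ],
)

```text
clock: 15.92
position: [527.4, 269.8, 235.6]
ee_rot: [-0.042, 0.999, 0.001, 0.004]
contact_force: [0.3, -0.6, 1.0]
gripper_width: 0.1
```

Emit:
jog_arm(
  increments=[
    [0, 0, 0.002, 0],
    [0, 0, 0.003, 0],
    [0, 0, 0.003, 0],
  ],
)

```text
clock: 16.3
position: [527.7, 270.0, 234.0]
ee_rot: [-0.042, 0.999, 0.001, 0.005]
contact_force: [-0.7, -0.8, 5.0]
gripper_width: 0.5
```

Emit:
jog_arm(
  increments=[
    [0, 0, 0.002, 0],
    [0, 0, 0.002, 0],
  ],
)

```text
clock: 16.55
position: [528.0, 270.2, 234.0]
ee_rot: [-0.042, 0.999, 0.001, 0.006]
contact_force: [-2.3, -0.7, 7.4]
gripper_width: 0.1
```

Emit:
jog_arm(
  increments=[
    [0, 0, 0.002, 0],
    [0, 0, 0.002, 0],
  ],
)

```text
clock: 16.8
position: [528.2, 270.2, 234.0]
ee_rot: [-0.042, 0.999, 0.002, 0.006]
contact_force: [-3.2, -0.2, 7.4]
gripper_width: 0.1
```

The contact is solid at TCP z 234.0, so the handle top is at 217 mm. That gives a rod run-out of about 74 mm with the foot on the grid. Now to a point above the lever.

Emit:
jog_arm(
  increments=[
    [0, 0, -0.01, 0],
    [-0.01, 0, -0.015, 0],
    [-0.03, 0, -0.015, 0],
    [-0.045, 0, -0.01, 0],
    [-0.045, 0, 0.0, 0],
    [-0.045, 0, 0.01, 0],
    [-0.045, 0, 0.015, 0],
    [-0.045, 0, 0.015, 0],
  ],
)

```text
clock: 17.8
position: [572.7, 274.0, 219.1]
ee_rot: [-0.043, 0.999, 0.001, 0.006]
contact_force: [0.1, -0.5, 0.4]
gripper_width: 0.0
```

Run:
```python
from h import *
from bench import *
u=np.array([np.cos(np.radians(4.8)),np.sin(np.radians(4.8))])
c=np.array([527.6,269.5])
for x,z in ((46,209),(53,202),(58,193),(61,183),(62,173)): plan((*(c+u*x),z))
a=get_image("side")[:,:,::-1];b=get_image("top")[:,:,::-1]
cv2.imwrite("pics/c17.png",cv2.resize(a[110:215,205:315],None,fx=5.5,fy=5.5,interpolation=2))
```

```text
t 17.8 pos [572.7 274.  219.1] yaw -175.11 tilt [ 0.0119  0.0029 -0.9999] F [ 0.1 -0.5  0.4] w 0.0 j [ 0.7   0.42 -0.02  0.01 -1.12 -2.19]
   shift [-0.0005 -0.0007  0.0101] turn 0 or 0
t 17.8 pos [572.7 274.  219.1] yaw -175.11 tilt [ 0.0119  0.0029 -0.9999] F [ 0.1 -0.5  0.4] w 0.0 j [ 0.7   0.42 -0.02  0.01 -1.12 -2.19]
   shift [-0.0075 -0.0007  0.0172] turn 0 or 0
t 17.8 pos [572.7 274.  219.1] yaw -175.11 tilt [ 0.0119  0.0029 -0.9999] F [ 0.1 -0.5  0.4] w 0.0 j [ 0.7   0.42 -0.02  0.01 -1.12 -2.19]
   shift [-0.0123 -0.0008  0.0263] turn 0 or 0
t 17.8 pos [572.7 274.  219.1] yaw -175.11 tilt [ 0.0119  0.0029 -0.9999] F [ 0.1 -0.5  0.4] w 0.0 j [ 0.7   0.42 -0.02  0.01 -1.12 -2.19]
   shift [-0.0152 -0.0008  0.0363] turn 0 or 0
t 17.8 pos [572.7 274.  219.1] yaw -175.11 tilt [ 0.0119  0.0029 -0.9999] F [ 0.1 -0.5  0.4] w 0.0 j [ 0.7   0.42 -0.02  0.01 -1.12 -2.19]
   shift [-0.0161 -0.0008  0.0463] turn 0 or 0
```

View pics/c17.png

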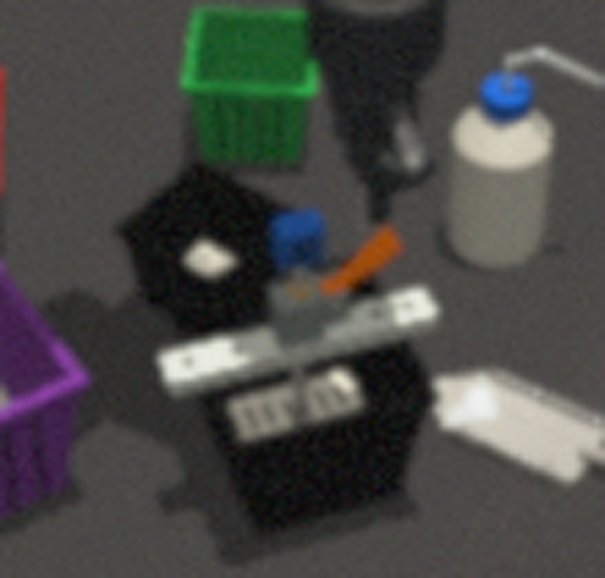

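The fingertip at (378,210) stands right above the lever's paddle end at (385,240), clear of the handle. I'll push down along the lever's arc.

Emit:
jog_arm(
  increments=[
    [-0.002, -0.001, 0.01, 0],
    [-0.005, -0.001, 0.014, 0],
    [-0.008, -0.001, 0.018, 0],
    [-0.01, -0.001, 0.022, 0],
    [-0.012, -0.001, 0.026, 0],
    [-0.014, -0.001, 0.03, 0],
    [-0.015, -0.001, 0.034, 0],
    [-0.015, -0.001, 0.036, 0],
  ],
)

```text
clock: 18.9
position: [589.3, 274.9, 184.3]
ee_rot: [-0.043, 0.999, 0.002, 0.007]
contact_force: [1.6, -1.0, 3.1]
gripper_width: 0.1
```

Run:
```python
from h import *
from bench import *
u=np.array([np.cos(np.radians(4.8)),np.sin(np.radians(4.8))])
c=np.array([527.6,269.5])
plan((*(c+u*62),173))
a=get_image("side")[:,:,::-1];b=get_image("top")[:,:,::-1]
cv2.imwrite("pics/c18.png",cv2.resize(a[110:215,205:315],None,fx=5.5,fy=5.5,interpolation=2))
```

```text
t 18.9 pos [589.3 274.9 184.3] yaw -175.11 tilt [ 0.0147  0.0046 -0.9999] F [ 1.6 -1.   3.1] w 0.1 j [ 0.69  0.47 -0.03  0.01 -1.06 -2.18]
   shift [ 0.0001 -0.0003  0.0113] turn 0 or 0
```

View pics/c18.png

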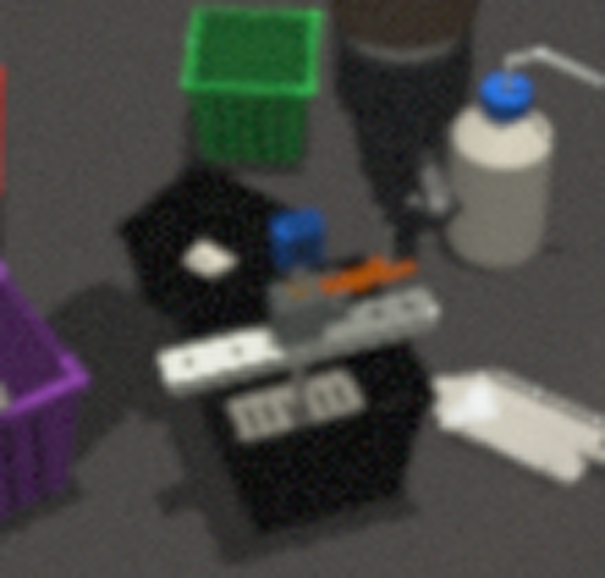

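The lever is most of the way down (paddle end at (410,268)) and nothing else has moved. Pushing on to the stop.

Emit:
jog_arm(
  increments=[
    [0, 0, 0.003, 0],
    [0, 0, 0.006, 0],
    [0, 0, 0.009, 0],
    [0, 0, 0.0115, 0],
    [0, 0, 0.0115, 0],
  ],
)

```text
clock: 19.62
position: [589.2, 275.1, 173.1]
ee_rot: [-0.043, 0.999, 0.002, 0.007]
contact_force: [0.9, 0.4, 4.5]
gripper_width: -0.2
```

Emit:
jog_arm(
  increments=[
    [0, 0, 0.0015, 0],
    [0, 0, 0.003, 0],
    [0, 0, 0.003, 0],
  ],
)

```text
clock: 20.0
position: [589.8, 275.2, 172.7]
ee_rot: [-0.043, 0.999, 0.002, 0.009]
contact_force: [-0.9, -1.2, 11.5]
gripper_width: 0.3
```

Run:
```python
from h import *
from bench import *
plan((527.6,269.5,208),-175.2)
a=get_image("side")[:,:,::-1];b=get_image("top")[:,:,::-1]
cv2.imwrite("pics/c19.png",cv2.resize(a[110:215,205:315],None,fx=5.5,fy=5.5,interpolation=2))
```

```text
t 20.0 pos [589.8 275.2 172.7] yaw -175.04 tilt [ 0.0171  0.0051 -0.9998] F [-0.9 -1.2 11.5] w 0.3 j [ 0.69  0.48 -0.04  0.01 -1.03 -2.18]
   shift [ 0.0619 -0.0002 -0.0364] turn 0.2 or 0.2
```

View pics/c19.png

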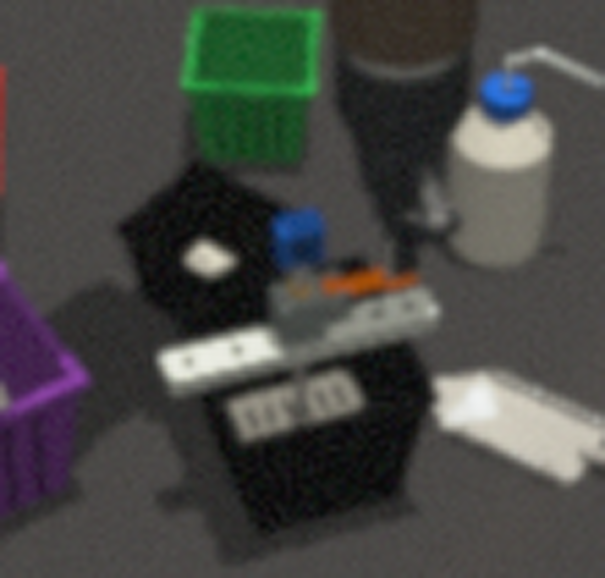

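The lever is level at the hard stop: fingertip 155.7 mm against an expected 156, and 11.5 N. I'll go up, open and return to the handle.

Emit:
jog_arm(
  increments=[
    [0, 0, -0.02, 0],
    [0, 0, -0.045, 0],
    [0, 0, -0.075, 0],
    [0.02, 0, -0.085, 0],
    [0.045, 0, -0.085, 0],
    [0.062, 0, -0.085, 0],
    [0.062, 0, -0.085, 0],
    [0.062, 0, -0.085, 0],
  ],
  hand=0.05,
)

```text
clock: 21.1
position: [526.4, 269.4, 255.9]
ee_rot: [-0.043, 0.999, 0.002, 0.008]
contact_force: [0.7, -0.4, 1.0]
gripper_width: 45.0
```

Run:
```python
from h import *
from bench import *
plan((527.6,269.5,203),-175.2)
a=get_image("side")[:,:,::-1];b=get_image("top")[:,:,::-1]
cv2.imwrite("pics/c20.png",cv2.resize(a[110:215,205:315],None,fx=5.5,fy=5.5,interpolation=2))
```

```text
t 21.1 pos [526.4 269.4 255.9] yaw -175.05 tilt [ 0.0155  0.0044 -0.9999] F [ 0.7 -0.4  1. ] w 45.0 j [ 0.75  0.31 -0.08  0.01 -1.16 -2.24]
   shift [-0.0004 -0.0001  0.0529] turn 0.2 or 0.2
```

View pics/c20.png

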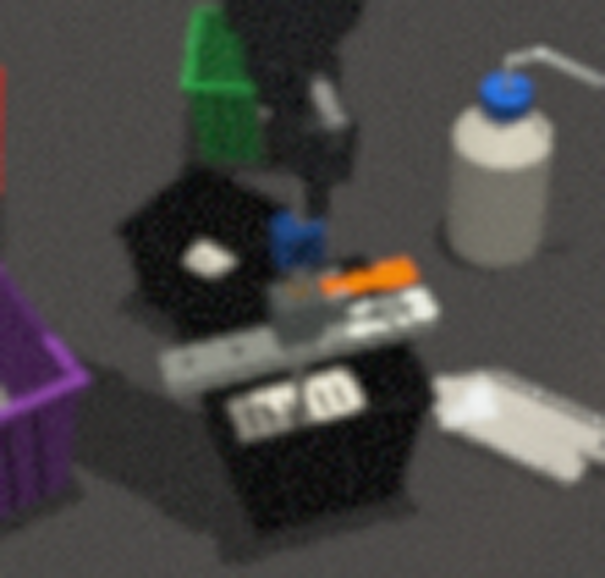

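The lever is fully down at (370,277), the beam is still on the rim, and the gripper is over the handle. Going down to regrasp.

Emit:
jog_arm(
  increments=[
    [0, 0, 0.015, 0],
    [0, 0, 0.03, 0],
    [0, 0, 0.045, 0],
    [0, 0, 0.053, 0],
    [0, 0, 0.053, 0],
    [0, 0, 0.053, 0],
  ],
)

```text
clock: 21.95
position: [528.0, 269.9, 203.5]
ee_rot: [-0.043, 0.999, 0.002, 0.009]
contact_force: [-0.3, -0.0, 0.8]
gripper_width: 44.9
```

Emit:
jog_arm(
  increments=[
    [0, 0, 0, 0],
    [0, 0, 0, 0],
    [0, 0, 0, 0],
    [0, 0, 0, 0],
    [0, 0, 0, 0],
    [0, 0, 0, 0],
  ],
  hand=-1,
)

```text
clock: 22.7
position: [528.4, 269.9, 204.4]
ee_rot: [-0.043, 0.999, 0.002, 0.009]
contact_force: [-0.3, -1.4, 4.6]
gripper_width: 19.3
```

Run:
```python
from h import *
plan((527,269.5,333),-175.2)
```

```text
t 22.7 pos [528.4 269.9 204.4] yaw -175.05 tilt [ 0.0183  0.0055 -0.9998] F [-0.3 -1.4  4.6] w 19.3 j [ 0.75  0.36 -0.15  0.01 -1.04 -2.24]
   shift [-0.001   0.0002 -0.1286] turn 0.2 or 0.2
```

Emit:
jog_arm(
  increments=[
    [0, 0, -0.005, 0],
    [0, 0, -0.015, 0],
    [0, 0, -0.03, 0],
    [0, 0, -0.045, 0],
    [-0.001, 0, -0.06, 0],
    [-0.001, 0, -0.08, 0],
    [-0.001, 0, -0.1, 0],
    [-0.001, 0, -0.12, 0],
    [-0.001, 0, -0.13, 0],
    [-0.001, 0, -0.13, 0],
  ],
)

```text
clock: 23.95
position: [527.1, 269.5, 335.3]
ee_rot: [-0.043, 0.999, 0.003, 0.01]
contact_force: [-1.0, -0.1, -5.1]
gripper_width: 19.2
```

Run:
```python
from h import *
from bench import *
plan((470,60,333),-165)
a=get_image("side")[:,:,::-1];b=get_image("top")[:,:,::-1]
cv2.imwrite("pics/side4.png",a);cv2.imwrite("pics/top4.png",b)
c=np.hstack([cv2.resize(a[80:220,200:320],None,fx=3.3,fy=3.3,interpolation=2),cv2.resize(b[120:260,170:290],None,fx=3.3,fy=3.3,interpolation=2)])
cv2.imwrite("pics/c21.png",c)
```

```text
t 23.95 pos [527.1 269.5 335.3] yaw -175.05 tilt [ 0.0195  0.0068 -0.9998] F [-1.  -0.1 -5.1] w 19.2 j [ 0.75  0.27  0.06  0.01 -1.34 -2.24]
   shift [ 0.075  -0.2037 -0.0003] turn -10.0 or 350.0
```

View pics/c21.png

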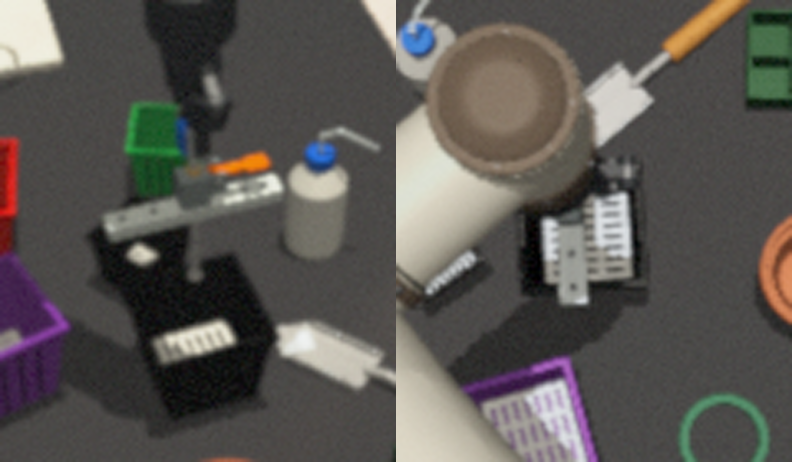

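The gauge is out of the pot, still locked with the rod extended: foot at (195,272), lever level at (240,163). The pot stands where it was. Carrying it back to the stand.

Emit:
jog_arm(
  increments=[
    [0.015, -0.03, 0, -1],
    [0.035, -0.065, 0, -2],
    [0.05, -0.1, 0, -4],
    [0.065, -0.14, 0, -6],
    [0.075, -0.18, 0, -8],
    [0.08, -0.22, 0, -10],
    [0.08, -0.26, 0, -10],
    [0.075, -0.29, 0, -10],
    [0.07, -0.32, 0, -10],
    [0.07, -0.33, 0, -10],
  ],
)

```text
clock: 25.3
position: [485.0, -67.0, 330.2]
ee_rot: [-0.129, 0.992, 0.001, 0.007]
contact_force: [0.3, -0.0, -4.4]
gripper_width: 19.3
```

Run:
```python
from h import *
plan((501.4,-277,333),-155.2)
```

```text
t 25.3 pos [485.  -67.  330.2] yaw -165.17 tilt [ 0.0145  0.0046 -0.9999] F [ 0.3 -0.  -4.4] w 19.3 j [ 0.19  0.09 -0.18 -0.   -1.29 -1.51]
   shift [ 0.0379 -0.2072 -0.0036] turn -10.0 or 350.0
```

Run:
```python
from h import *
s=lambda p:np.array(p)/6+[250-.42,285-.42]
t=lambda p:np.array(p)/6+[335-.42,150-.42]
P=S.onz([s((112,400)),s((242,552)),s((527,292))],12);print(P.round(1),"c",((P[0]+P[2])/2).round(1),np.linalg.norm(np.diff(P,axis=0),axis=1))
d=P[2]-P[1];print(np.degrees(np.arctan2(d[1],d[0])))
Q=T.onz([t((128,205)),t((260,475)),t((255,155))],12);print(Q.round(1),((Q[1]+Q[2])/2).round(1)); d=Q[0]-Q[1];print(np.degrees(np.arctan2(d[1],d[0])),np.linalg.norm(d))
# lips at z=125: top view outer lip tops and inner
print("top lips",T.onz([t((245,208)),t((312,177)),t((342,405)),t((408,373))],125).round(1))
print("side lips",S.onz([s((487,197)),s((268,384)),s((203,304))],125).round(1))
```

```text
[[ 411.  -271.2   12. ]
 [ 447.2 -348.5   12. ]
 [ 605.7 -273.1   12. ]] c [ 508.4 -272.1   12. ] [ 85.34006872 175.51801681]
25.445007356653782
[[ 571.5 -196.4   12. ]
 [ 409.8 -274.    12. ]
 [ 604.5 -274.5   12. ]] [ 507.1 -274.2   12. ]
25.631521548151735 179.30476452730275
top lips [[ 553.5 -228.2  125. ]
 [ 571.9 -265.8  125. ]
 [ 445.7 -279.6  125. ]
 [ 464.2 -316.3  125. ]]
side lips [[ 572.1 -264.9  125. ]
 [ 461.1 -315.3  125. ]
 [ 445.6 -277.5  125. ]]
```

Emit:
jog_arm(
  increments=[
    [0.006, -0.03, 0, -1],
    [0.012, -0.065, 0, -3],
    [0.018, -0.1, 0, -5],
    [0.025, -0.135, 0, -7],
    [0.031, -0.17, 0, -9],
    [0.036, -0.195, 0, -10],
    [0.038, -0.207, 0, -10],
    [0.038, -0.207, 0, -10],
    [0.038, -0.207, 0, -10],
  ],
)

```text
clock: 26.42
position: [501.2, -275.8, 329.3]
ee_rot: [-0.215, 0.977, 0.001, 0.008]
contact_force: [-0.7, 0.1, -5.0]
gripper_width: 19.2
```

Run:
```python
from h import *
from bench import *
plan((501.4,-277,333),-155.2)
a=get_image("side")[:,:,::-1];b=get_image("top")[:,:,::-1]
cv2.imwrite("pics/side5.png",a);cv2.imwrite("pics/top5.png",b)
cv2.imwrite("pics/c22.png",cv2.resize(a[224:384,230:370],None,fx=3.75,fy=3.75,interpolation=2))
cv2.imwrite("pics/c23.png",cv2.resize(b[150:250,335:465],None,fx=6,fy=6,interpolation=2))
```

```text
t 26.43 pos [ 501.2 -275.8  329.3] yaw -155.13 tilt [ 0.0143  0.0052 -0.9999] F [-0.7  0.1 -5. ] w 19.2 j [-0.22  0.24  0.01 -0.01 -1.32 -0.91]
   shift [ 0.0003 -0.0011 -0.0037] turn 0.1 or 0.1
```

View pics/c22.png

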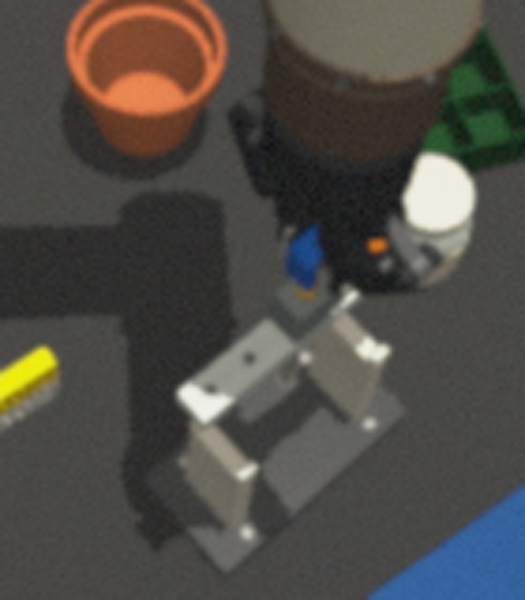

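View pics/c23.png

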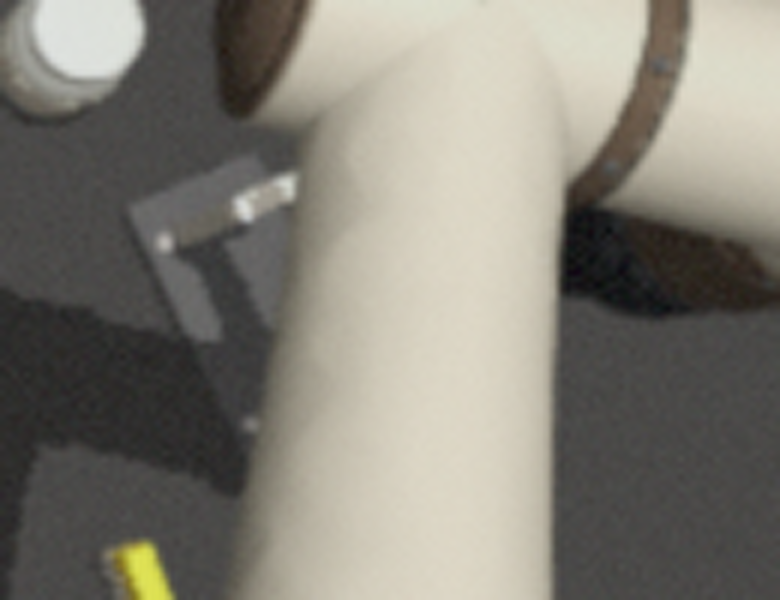

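Side crop: the locked gauge hangs above the stand, with its near end at (195,405) and the foot between the uprights. The fork lips are visible at (355,295), (375,350), (190,465) and (245,472). The seat centre comes out at about (508.5,-272.8), yaw 25.4°. I'll check where the held beam is.

Run:
```python
from h import *
a=cv2.imread("pics/side5.png")
cv2.imwrite("pics/c24.png",cv2.resize(a[300:350,265:335],None,fx=10,fy=10,interpolation=2))
u=np.array([np.cos(np.radians(24.9)),np.sin(np.radians(24.9)),0]);n=np.array([-u[1],u[0],0])
c=np.array([500.7,-276.4,248.9])
for q in (c-85*u+12*n,c-85*u-12*n,c-85*u-12*n-[0,0,14]): print(((S.proj(q)[0]-[265,300]+.45)*10).round(0))
plan((507,-273.4,333),-154.8)
```

```text
[124. 288.]
[200. 374.]
[197. 397.]
t 26.52 pos [ 501.3 -275.9  329.6] yaw -155.1 tilt [ 0.0147  0.0048 -0.9999] F [-0.3 -0.3 -4.9] w 19.0 j [-0.22  0.24  0.01 -0.01 -1.32 -0.91]
   shift [-0.0062 -0.0002 -0.0033] turn -0.3 or 359.7
```

View pics/c24.png

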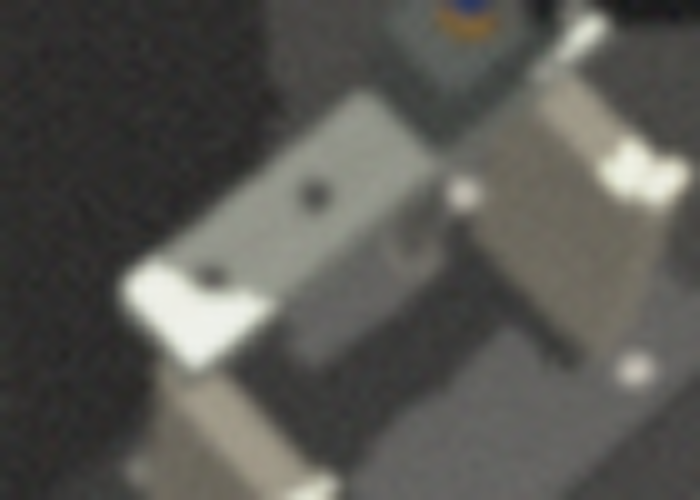

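The measured corners (120,288) and (197,372) agree with the prediction to within 0.5 px, so the beam centre is at (500.7,-276.4). I'll move over the seat centre and down to just above the lips.

Run:
```python
from h import *
plan((507.6,-272.9,325),-154.8)
plan((507.6,-272.9,225),-154.8)
```

```text
t 26.52 pos [ 501.3 -275.9  329.6] yaw -155.1 tilt [ 0.0147  0.0048 -0.9999] F [-0.3 -0.3 -4.9] w 19.0 j [-0.22  0.24  0.01 -0.01 -1.32 -0.91]
   shift [-0.0069  0.0001  0.0047] turn -0.3 or 359.7
t 26.52 pos [ 501.3 -275.9  329.6] yaw -155.1 tilt [ 0.0147  0.0048 -0.9999] F [-0.3 -0.3 -4.9] w 19.0 j [-0.22  0.24  0.01 -0.01 -1.32 -0.91]
   shift [-0.0053  0.0002  0.1047] turn -0.3 or 359.7
```

Emit:
jog_arm(
  increments=[
    [-0.004, 0, 0.005, -0.4],
    [-0.0065, 0, 0.02, -0.4],
    [-0.0065, 0, 0.035, -0.4],
    [-0.006, 0, 0.05, -0.4],
    [-0.006, 0, 0.065, -0.4],
    [-0.0055, 0, 0.08, -0.4],
    [-0.0055, 0, 0.095, -0.4],
    [-0.0055, 0, 0.105, -0.4],
    [-0.0055, 0, 0.105, -0.4],
  ],
)

```text
clock: 27.65
position: [507.5, -273.0, 223.7]
ee_rot: [-0.219, 0.976, 0.001, 0.007]
contact_force: [-0.1, -0.7, -4.7]
gripper_width: 18.9
```

Run:
```python
from h import *
from bench import *
plan((507.6,-272.9,209),-154.8)
a=get_image("side")[:,:,::-1]
cv2.imwrite("pics/c25.png",cv2.resize(a[284:384,250:360],None,fx=6,fy=6,interpolation=2))
```

```text
t 27.65 pos [ 507.5 -273.   223.7] yaw -154.71 tilt [ 0.0129  0.0053 -0.9999] F [-0.1 -0.7 -4.7] w 18.9 j [-0.22  0.32 -0.16 -0.01 -1.09 -0.91]
   shift [ 0.0001 -0.      0.0147] turn 0.1 or 0.1
```

View pics/c25.png

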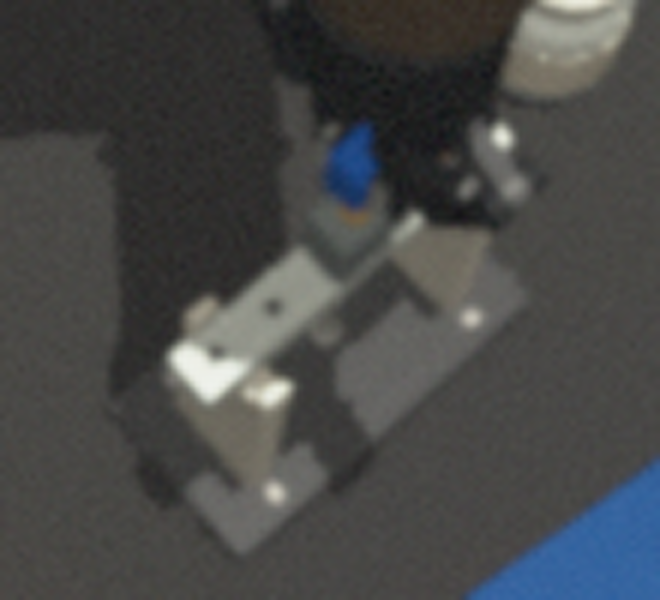

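Just above the seat, the beam sits between the near fork's lips at (200,310) and (270,388), and the foot hangs free. Lowering gently.

Emit:
jog_arm(
  increments=[
    [0, 0, 0.004, 0],
    [0, 0, 0.008, 0],
    [0, 0, 0.011, 0],
    [0, 0, 0.013, 0],
    [0, 0, 0.013, 0],
  ],
)

```text
clock: 28.32
position: [508.1, -273.1, 211.5]
ee_rot: [-0.219, 0.976, 0.001, 0.007]
contact_force: [-0.4, -0.4, -4.6]
gripper_width: 18.9
```

Emit:
jog_arm(
  increments=[
    [0, 0, 0.001, 0],
    [0, 0, 0.002, 0],
    [0, 0, 0.002, 0],
  ],
)

```text
clock: 28.7
position: [508.2, -273.1, 209.6]
ee_rot: [-0.219, 0.976, 0.001, 0.008]
contact_force: [-0.5, 0.2, -3.6]
gripper_width: 19.2
```

Emit:
jog_arm(
  increments=[
    [0, 0, 0.001, 0],
    [0, 0, 0.002, 0],
    [0, 0, 0.002, 0],
  ],
)

```text
clock: 29.08
position: [508.1, -273.4, 209.1]
ee_rot: [-0.219, 0.976, 0.0, 0.008]
contact_force: [-3.4, 1.3, 5.1]
gripper_width: 19.0
```

Run:
```python
from h import *
from bench import *
plan((507.6,-272.9,209),-154.8)
a=get_image("side")[:,:,::-1]
cv2.imwrite("pics/c26.png",cv2.resize(a[284:384,250:360],None,fx=6,fy=6,interpolation=2))
```

```text
t 29.07 pos [ 508.1 -273.4  209.1] yaw -154.67 tilt [ 0.0152  0.0035 -0.9999] F [-3.4  1.3  5.1] w 19.0 j [-0.22  0.33 -0.18 -0.01 -1.05 -0.91]
   shift [0.0003 0.0007 0.0001] turn 0.1 or 0.1
```

View pics/c26.png

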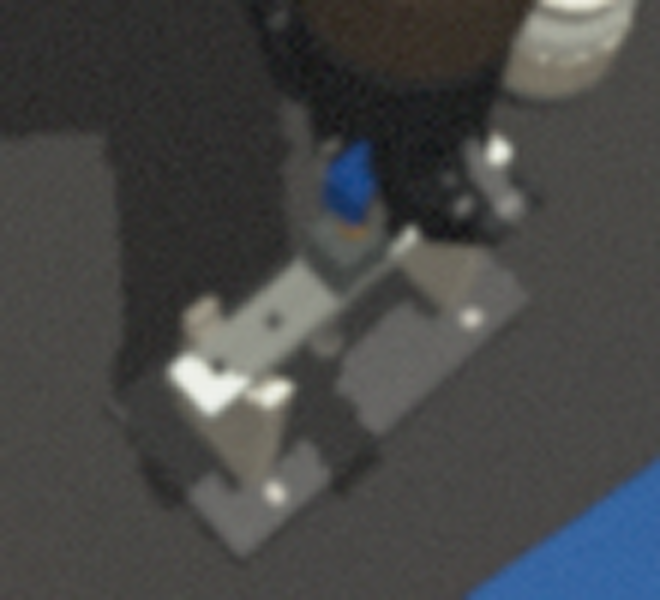

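The beam is seated: contact at TCP z 209.1 against an expected 209.4, and it lies between the lips. I'll relax, open and withdraw.

Emit:
jog_arm(
  increments=[
    [0, 0, -0.0005, 0],
    [0, 0, -0.0005, 0],
  ],
)

```text
clock: 29.38
position: [508.3, -273.4, 209.4]
ee_rot: [-0.219, 0.976, -0.0, 0.008]
contact_force: [-1.2, 0.5, -2.2]
gripper_width: 19.4
```

Emit:
jog_arm(
  increments=[
    [0, 0, 0, 0],
    [0, 0, 0, 0],
    [0, 0, 0, 0],
    [0, 0, 0, 0],
    [0, 0, 0, 0],
  ],
  hand=0.1,
)

```text
clock: 30.0
position: [508.4, -273.4, 209.5]
ee_rot: [-0.219, 0.976, -0.0, 0.008]
contact_force: [0.0, 0.2, 0.3]
gripper_width: 46.8
```

Emit:
jog_arm(
  increments=[
    [0, 0, -0.01, 0],
    [0, 0, -0.03, 0],
    [0, 0, -0.06, 0],
    [0, 0, -0.1, 0],
    [0, 0, -0.13, 0],
    [0.02, -0.02, -0.15, 0],
    [0.03, 0.05, -0.15, 0],
    [0.03, 0.11, -0.15, 0],
    [0.03, 0.17, -0.15, 0],
    [0.03, 0.2, -0.15, 0],
  ],
)

```text
clock: 31.25
position: [391.8, -104.5, 359.5]
ee_rot: [-0.22, 0.975, -0.0, 0.009]
contact_force: [0.7, -0.0, 0.3]
gripper_width: 47.0
```

Run:
```python
from h import *
from bench import *
plan((480,150,350))
a=get_image("side")[:,:,::-1]
cv2.imwrite("pics/c27.png",cv2.resize(a[284:384,250:360],None,fx=6,fy=6,interpolation=2))
```

```text
t 31.25 pos [ 391.8 -104.5  359.5] yaw -154.58 tilt [ 0.0185  0.0038 -0.9998] F [ 0.7 -0.   0.3] w 47.0 j [ 0.14 -0.08 -0.28 -0.   -1.35 -1.27]
   shift [-0.1887  0.1921  0.0121] turn 0 or 0
```

View pics/c27.png

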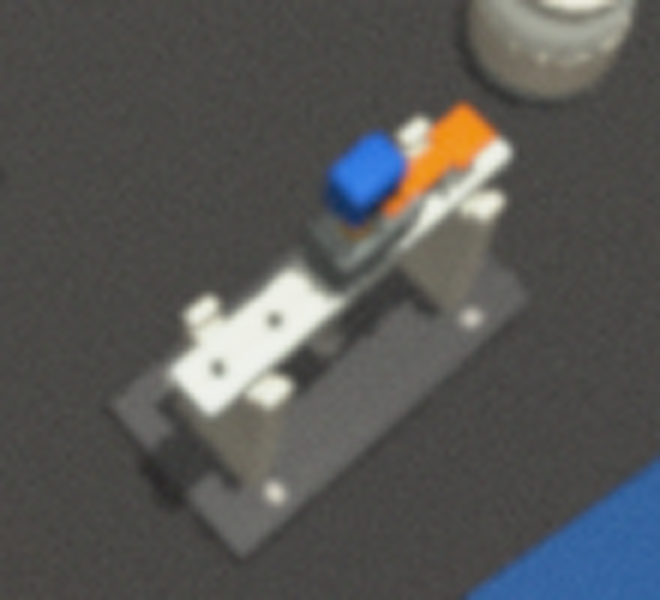

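The gauge rests in both forks, with the lever level at (450,150) and the handle low at (367,178). Now both full views, to check the rest.

Run:
```python
from h import *
from bench import *
for n in ("side","top"): cv2.imwrite(f"pics/{n}9.png",get_image(n)[:,:,::-1])
a=cv2.imread("pics/side9.png");b=cv2.imread("pics/top9.png");a0=cv2.imread("pics/side0.png");b0=cv2.imread("pics/top0.png")
for nm,i,j,bx in (("pot side",a0,a,(230,150,300,215)),("pot top",b0,b,(200,165,250,220)),("clay side",a0,a,(245,215,292,268)),("jar side",a0,a,(325,262,360,300)),("jar top",b0,b,(330,142,362,172)),("clay top",b0,b,(275,180,320,225))):
    x0,y0,x1,y1=bx;d=cv2.absdiff(cv2.GaussianBlur(i,(5,5),0),cv2.GaussianBlur(j,(5,5),0))[y0:y1,x0:x1].max(2);print(nm,"changed px",(d>30).sum(),"of",d.size)
m=blob(a,(100,120,60),(125,255,255),(295,295,330,330));M=cv2.moments(m,True);us=(M['m10']/M['m00'],M['m01']/M['m00'])
print("handle px",us, "expected", S.proj([507.7,-273.5,207]))
cv2.imwrite("pics/fin.png",np.vstack([cv2.resize(a,(400,300)),cv2.resize(b,(400,300))]))
cv2.imwrite("pics/pf.png",cv2.resize(b[150:230,190:370],None,fx=4.4,fy=4.4,interpolation=2))
```

```text
pot side changed px 1035 of 4550
pot top changed px 0 of 2750
clay side changed px 321 of 2491
jar side changed px 0 of 1330
jar top changed px 0 of 960
clay top changed px 144 of 2025
handle px (310.1788617886179, 312.8943089430894) expected [[310.71483712 313.89856279]]
```

View pics/fin.png

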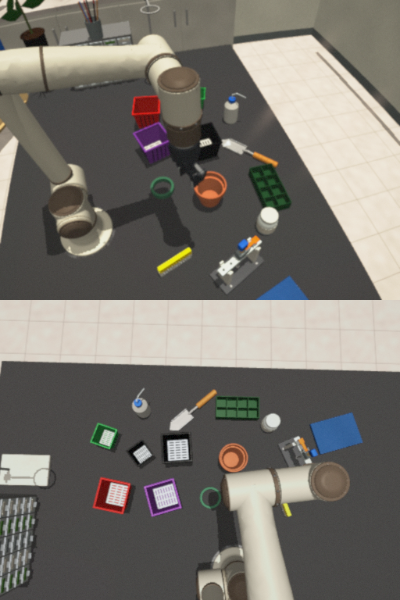

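The pot and jar are pixel-identical to the start in the top view. The differences over the clay pot and in the side view come from the arm and its shadow. The handle shows at its locked height. Handing in.

Run:
```python
from bench import *
print(job_done())
```

```text
the job is handed in; nothing more can be done
None
```

I measured the pot, locked the gauge at that depth, and handed the job in at about 31 s with the gauge back on its stand. The grid sits about 84 mm below the rim, which is a rod run-out of about 74 mm.

**Measuring:** The beam lay parallel to the pot's sides, within about 1 mm of centre. The foot met the grid firmly, with the force rising from about 0 to 9 N. After I let go of the handle, a second light press on its top gave the same depth.

**Locking and returning:** The lever went down to its hard stop at 11.5 N, with the paddle top at its fully-down height. The gauge then lifted out with the rod still extended, and the beam now sits between the lips of both forks.

**Last checks:**
- **Gauge:** the lever is level, and the handle in the picture is about 1 pixel from where the locked depth puts it.
- **Pot and jar:** the pot showed no change in the top view, and the jar none in either view.
- **Clay pot:** the picture comparison was not clean, with 144 of 2025 pixels changed in the top view and 321 of 2491 in the side view. I put this down to the arm and its shadow, because the pot looks in place and the arm was never near it. The arm also hid part of the pot in the side view.
- **Tool tilt:** the tool had tilted about 1° by the end from pressing on things; the gauge still seated level.

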